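# Unlatch the studio's display case with its sticky key

### The job

Take the square-headed key out of the tool block and work it all the way into the lock on the front rail of the glass-topped display case: clay dust has made the lock's pins sticky, so rock the key some 25 degrees clockwise and back as you ease it in, and do not force it. With the key fully home, turn it a quarter turn clockwise against the spring and keep holding it there, so that the latch stays drawn back for me to lift the lid; finish while still holding the key. Leave the round-headed key, the pots, the dish and the brush as they are.

Things in the scene. Friction and masses are not known exactly. Their poses are not given: they have to be found in the camera images.
- key: the key to use, upright in a slot of the tool block. Origin at the blade's tip, z up along it. Blade z 0-24 mm: steel, 3 thick (x), 9 wide (y), last 3.7 mm tapered to a point; shoulder z 24-29 mm: 8 x 20 mm, rests on the block; square black head z 29-59 mm: 9 thick (x), 30 wide (y). 30 g. Fits the lock either way round
- key_grip (a point): where to grip the key: on its axis 49 mm above the tip, 10 mm below the top of the head, axes as the key's. With the TCP here, pointing down and closing along the key's x on the head's two flat sides, the fingertips stay clear of the shoulder and of what it rests on
- other_key: the wrong key: same blade and shoulder (origin at the tip), but its black head is a round disc, 30 mm across and 9 mm thick. It stands in the other slot of the block, 60 mm away; which slot holds which key varies
- tool_block: fixed wooden block 50 (x) x 160 (y) x 35 mm, origin under its centre. Key slots at y = -55 and y = +5 mm, 27 mm deep, the keys' width along the block's y. Two short wooden modelling tools stand fixed in it at y = +48 and +66 mm, tops 81 mm above the table
- display_case: fixed wooden showcase 260 (x) x 300 (y) x 90 mm, origin under its centre, front to -x. The front 70 mm of its top is a flat wooden rail that carries the lock; behind it lies the hinged glass lid in an aluminium frame, level with the rail, with two finger lips 6 mm high at y = +-100 mm by its front edge
- keyway (a point): centre of the lock's brass face (21 mm across, in a 31 mm steel ring), 92 mm above the table; axes as the case's, z up out of the lock. The keyway goes straight down from here: a slot 10.2 mm wide along this y (lock unturned) and 3.8 mm thick, countersunk to 13 x 9 mm at the face. Fully home, the key's shoulder rests on the face, its tip 24 mm below this point
- lock (a joint): angle of the lock's plug, rad: 0 at rest, grows clockwise seen from above, stop at 1.57. A spring turns it back (0.04 N m at 0, 0.1 at 1.57). It has 0.28 rad of play until both wafers are pushed aside, then turns freely. The key leads the plug by 0.15 to 0.25 rad of play and give, so turn the key itself a little over a quarter turn
- wafer1: upper sticky wafer, hidden in the keyway 11.5 mm below the face, in the way of one edge of the blade. It binds while the plug is at rest and gives way when the plug is turned over 0.13 rad within its play. So rock the key about its axis, from straight to 0.45 rad clockwise and back, easing it down lightly: where it sticks, swing the other way. It passes with 10 to 20 N
- wafer2: lower sticky wafer, the same, 18 mm below the face, but it binds while the plug is twisted clockwise and gives way when the plug is back near rest (under 0.12 rad)
- paint_pot: bystander: loose paint pot, 60 mm diameter, 44 mm tall, origin under its centre
- small_pot: bystander: a second loose paint pot of the same size
- clay_dish: bystander: loose round clay dish, 100 mm diameter, 24 mm tall, origin under its centre
- brush: bystander: loose paint brush 170 mm long lying on the table along its x

How it is judged:
On the way, in this order (a step that is already met when the one before it is completed fails the run):
1. the square-headed key is lifted clear of the tool block (height (world z) of key above 0.04 m and contact force between the fingers and key above 2 N), for 0.1 s.
2. the key is fully home in the lock, not yet turned (z of key in the frame of keyway below -0.0215 m and horizontal distance between key and keyway below 0.003 m and angle between key's own z axis and vertical below 0.12 rad and value of joint lock below 0.35 rad), for 0.2 s.
3. the key has turned the lock a quarter turn clockwise (z of key in the frame of keyway below -0.0215 m and horizontal distance between key and keyway below 0.003 m and angle between key's own z axis and vertical below 0.12 rad and contact force between the fingers and key above 2 N and value of joint lock above 1.2 rad), for 0.2 s.
At the end, for the whole second after the job is handed in: The key's tip is over 21.5 mm below the lock's face, within 3 mm of its axis, upright within 0.12 rad; the plug is turned at least 1.2 rad clockwise and the fingers grip the key (over 2 N). The other key moved under 20 mm, pots, dish and brush under 30 mm (all of step 3 and distance of other_key from where it was at the start of the episode below 0.02 m and distance of each of paint_pot, small_pot, clay_dish, brush from where it was at the start of the episode below 0.03 m); the arm keeps its last pose, push and grip.
It fails at once if the key is forced against a stuck wafer (over 40 N on it) (contact force between key and wafer1 above 40 N or contact force between key and wafer2 above 40 N).
It fails at once if the round-headed key is taken out or knocked (moved over 20 mm) (distance of other_key from where it was at the start of the episode above 0.02 m).
It fails at once if a pot, the dish or the brush is pushed more than 30 mm (distance of any of paint_pot, small_pot, clay_dish, brush from where it was at the start of the episode above 0.03 m).
It also fails if it takes over 64 s, if anything falls off the work surface, if the arm or the gripper's body presses on something with over 40 N, if the wrist force passes 120 N, or if a joint passes its speed limit or range.

### The arm

A 7-joint arm with a two-finger parallel gripper is mounted at the origin on the work surface. World frame = base frame: x ahead of the robot, y to its left, z up, the work surface at z = 0. Lengths are in m, angles in rad, forces in N, time in s.
With the tool pointing down it reaches from about 0.35 to 0.9 m from the base axis. Payload 8.1 kg.
Tool frame: the origin (TCP) lies between the finger pads, 19 mm behind the fingertips; this is the grasp point; z points along the fingers, y is the line along which they close (so a half turn about z gives the same grasp; the last joint's range is limited). The gripper opens to 92 mm and grips with 3 to 60 N. Pads are 19 mm wide; open, the fingers measure 130 mm over their backs; the gripper's body (75 mm by 190 mm) begins 47 mm behind the grasp point.
Start: joints at [-1.231, 0.434, 0.025, 1.573, -0.012, 1.134, -0.075], TCP at [0.268, 0.565, 0.246] pointing down, gripper open.
Joint ranges: [-2.62, 2.62], [-0.44, 2.09], [-1.27, 1.32], [0.08, 2.57], [-1.32, 4.46], [0.12, 2], [-2.74, 2.74]. Speed limits (rad/s): [2.22, 2.22, 3.01, 3.01, 3.14, 3.14, 3.14].

### API

Orientations are given as a unit quaternion [w, x, y, z].
In Python, from rig import monitor, viewer, workorder gives the robot as it stands.
- The arm moves only by the shell command python3 -m inch 'ROWS' [OPENING] [FORCE]. ROWS is JSON, one flat list of numbers, 6 for each row, row after row: the shift along the tool's x, y, z in m, then the turn, a rotation vector about the tool's x, y, z in degrees. In form: [x, y, z, wx, wy, wz, x, y, z, wx, wy, wz, ...]. A call has 1 to 20 rows; each row is the pose to reach, as a shift and turn from the pose commanded when the call began, along the tool's axes at that moment; what a row does not reach only later rows make up. A row lasts 1/8 s, in which the tool goes at most 62.5 mm and 10.7 degrees, less where a joint would pass 70% of its speed; a pose out of reach is approached as far as the arm can. A call with a gripper value outside its range is refused whole. OPENING is the opening, from 0 (shut) to 1 (fully open), set as the call begins (- or left out, the last holds). The fingers move at their own pace and stop on an object; FORCE is the grip in N (left out, the last holds). Time passes only in rows, so rows that repeat a pose let the fingers close. It gives the time, the measured TCP pose, the force, the opening and the grip force at its end, in the units of the state.
- monitor.state(): the state, without advancing time (a new reading comes with each control period).
- viewer.camera(name): name is "scene" or "top" or "wrist"; returns a dict with "pixels" (420x560x3 uint8, red, green, blue), "vfov" (degrees; the focal length in pixels is half the picture's height over the tangent of half this angle, whatever the lens; pixels are square), "cx", "cy" (the principal point, pixels), "k1" (the pictures are not rectified: a ray, as slopes to the right and down, at radius r is drawn at 1 + k1 r^2 times it, then the intrinsics apply), "R" (3x3) and "t" (3): a world point X has camera coordinates R X + t; the wrist camera has in their place "hand_eye" (4x4, takes a point from camera to tool coordinates, whose origin is the TCP and whose axes are the flange's). Camera axes: x right, y down, z forward; pixel columns grow to the right and rows downward; lengths in m; the calibration is good to about 2 mm. A picture is of the moment at which its call begins: read the wrist's pose just before it. There is no depth.
- workorder.sign_off(): hands the job in; it is judged then, once.
The state is a dict: "time_s": time; "q": joint angles; "qd": joint speeds; "joint_efforts": joint torques, N m; "tcp_pos": TCP position; "eef_rot": TCP orientation; "force": force on the tool from outside, world axes, zero at the start; "moment": the same for the moment, N m; "finger_gap": finger opening in m; "finger_force": force on a finger pad.
Only numpy, scipy, OpenCV 4.12 (cv2) and the standard library are available. Lean on these libraries where they do the work, as an engineer would, in place of code of your own. Each camera call takes 0.05 s, during which the arm holds its last target. There are 200 camera calls.

## Working session

There is one attempt and no reset: what is moved stays moved. The work goes in short steps, Python scripts to look and compute and a shell command to move; the robot and the scene stay as the last step left them, time stands still between calls to the robot, and variables do not carry over. Pictures are saved under pics/ and viewed, at most 10 in all, crops included, and the job is handed in when it is done.

```bash
mkdir -p pics; ls
cat > h.py <<'E'
import numpy as np, cv2, json
from rig import monitor, viewer, workorder
from scipy.spatial.transform import Rotation as Ro
def tool():
    s=monitor.state(); w,x,y,z=s["eef_rot"]; return Ro.from_quat([x,y,z,w]).as_matrix(), np.array(s["tcp_pos"])
def shot(name,fn=None):
    Rt,p=tool(); c=viewer.camera(name); im=np.array(c["pixels"])[:,:,::-1].copy()
    if fn: cv2.imwrite("pics/"+fn,im)
    f=210/np.tan(np.radians(c["vfov"])/2)
    if name=="wrist":
        H=np.array(c["hand_eye"]); Rc=Rt@H[:3,:3]; o=Rt@H[:3,3]+p
    else:
        Rc=np.array(c["R"]).T; o=-Rc@np.array(c["t"])
    return dict(im=im,f=f,cx=c["cx"],cy=c["cy"],k1=c["k1"],R=Rc,o=o)
def ray(c,uv):
    d=np.array([(uv[0]-c["cx"])/c["f"],(uv[1]-c["cy"])/c["f"]]); s=d.copy()
    for _ in range(30): s=d/(1+c["k1"]*(s@s))
    v=c["R"]@np.array([s[0],s[1],1]); return v/np.linalg.norm(v)
def onz(c,uv,z):
    v=ray(c,uv); return c["o"]+v*(z-c["o"][2])/v[2]
def proj(c,X):
    v=c["R"].T@(np.array(X)-c["o"]); s=v[:2]/v[2]; s=s*(1+c["k1"]*(s@s)); return s*c["f"]+[c["cx"],c["cy"]]
def tri(obs):
    A=np.zeros((3,3));b=np.zeros(3)
    for c,uv in obs:
        v=ray(c,uv);P=np.eye(3)-np.outer(v,v);A+=P;b+=P@c["o"]
    return np.linalg.solve(A,b)
E
python3 - <<'E'
from h import *
import pickle
C={n:shot(n,n+"0.png") for n in("top","scene","wrist")}
pickle.dump(C,open("c0.pkl","wb"))
for n,c in C.items(): print(n,c["o"],c["R"][:,2],c["f"],c["k1"])
s=monitor.state();print(s)
cv2.imwrite("pics/both0.png",cv2.resize(np.hstack([C["top"]["im"],C["scene"]["im"]]),(800,300)))
E
```

```text
pics
top [ 0.37259114 -0.04717859  1.44650208] [ 0.13450067  0.00534214 -0.9908991 ] 487.9214464483871 -0.12857012931742604
scene [0.8252351  0.34738175 0.88142063] [-0.27629527 -0.41318674 -0.8677198 ] 394.09177642928506 -0.046710429466131985
wrist [0.19085706 0.6011879  0.38305295] [ 0.27705239 -0.13410914 -0.95144979] 300.64361686180285 -0.011967393862579803
{'time_s': 0.15, 'q': array([-1.23063816,  0.43506902,  0.02496939,  1.57386865, -0.01163092,
        1.13399914, -0.07513902]), 'qd': array([-0.00177411, -0.00268767, -0.00072042, -0.00319274,  0.00147493,
       -0.00055851, -0.00045243]), 'joint_efforts': array([ 1.57684204e-03, -6.68264866e+01,  9.85614695e-01, -3.14693749e+01,
       -6.05216646e-02,  3.93208454e-02,  7.17442276e-05]), 'tcp_pos': array([0.2676458 , 0.5643953 , 0.24492891]), 'eef_rot': array([-9.23111194e-05,  2.19631934e-01,  9.75582623e-01, -5.92411692e-04]), 'force': array([-0.25226737, -0.49561327,  0.35126989]), 'moment': array([0.00878101, 0.03658914, 0.01598052]), 'finger_force': 0.0, 'finger_gap': 0.09206118302008258}
```

View pics/top0.png

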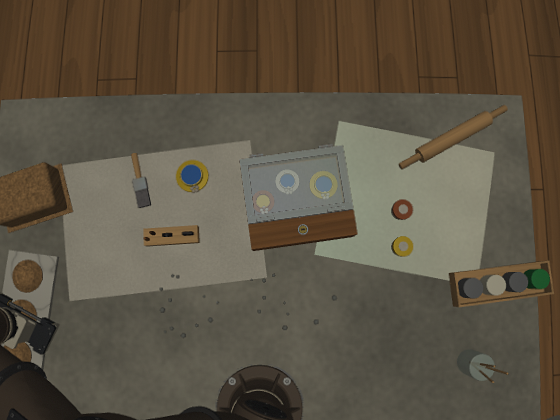

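View pics/scene0.png

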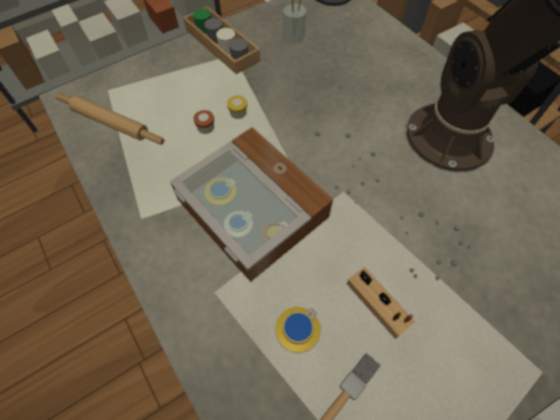

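The top view shows the block at (171,235), with keys at about (187,234) and (167,235), and the lock at (303,229). The pots are at (402,209) and (403,246), the dish and cup at (192,176), and the brush at (141,185). In the scene view the keys are at (366,278) and (385,299), and the lock is at (280,168).

Run:
```python
from h import *
import pickle
C=pickle.load(open("c0.pkl","rb"));t,s,w=C["top"],C["scene"],C["wrist"]
for n,a,b in (("keyA",(187,234),(366,278)),("keyB",(167,235),(385,299)),("lock",(303,229),(280,168))): print(n,tri([(t,a),(s,b)]),onz(t,a,.09 if n=="lock" else .08))
Rt,p=tool();print(np.round(Rt,3)); H=np.array(viewer.camera("wrist")["hand_eye"]);print(np.round(H,3))
def crop(c,x,y,h=40,k=5):return cv2.resize(c["im"][y-h:y+h,x-h:x+h],None,fx=k,fy=k,interpolation=cv2.INTER_CUBIC)
cv2.imwrite("pics/crop.png",np.hstack([crop(t,172,235),crop(s,382,300,50,4)]))
```

```text
keyA [0.50176722 0.20600198 0.05385995] [0.49871918 0.20212879 0.08      ]
keyB [0.49866803 0.26497995 0.05326332] [0.49607442 0.25926555 0.08      ]
lock [ 0.50972341 -0.12438816  0.09248862] [ 0.51017854 -0.12471738  0.09      ]
[[-0.904  0.429 -0.   ]
 [ 0.429  0.904 -0.001]
 [-0.    -0.001 -1.   ]]
[[ 0.    -0.951 -0.308  0.085]
 [ 1.     0.001 -0.001  0.   ]
 [ 0.001 -0.308  0.951 -0.138]
 [ 0.     0.     0.     1.   ]]
```

View pics/crop.png

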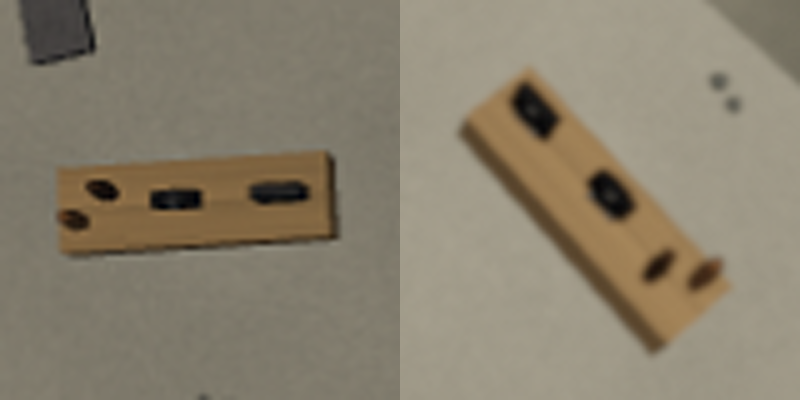

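```bash
python3 -m inch '[-0.05,-0.03,0.004,0,0,9,-0.1,-0.06,0.008,0,0,18,-0.15,-0.085,0.012,0,0,27,-0.2,-0.115,0.015,0,0,36,-0.25,-0.145,0.02,0,0,45,-0.3,-0.17,0.022,0,0,54,-0.352,-0.2,0.025,0,0,62,-0.352,-0.2,0.025,0,0,62,-0.352,-0.2,0.025,0,0,62,-0.352,-0.2,0.025,0,0,62,-0.352,-0.2,0.025,0,0,62]' 1
python3 - <<'E'
from h import *
import pickle
c=shot("wrist","w1.png");pickle.dump(c,open("w1.pkl","wb"));print(tool(),monitor.state()["time_s"])
E
```

```text
time_s: 1.58
tcp_pos: [0.4995, 0.2343, 0.2205]
eef_rot: [-0.0, 0.69, 0.724, 0.0]
force: [0.8, -0.6, -0.3]
finger_gap: 0.0918
finger_force: 0.0
(array([[-4.77799271e-02,  9.98857880e-01, -1.20347776e-04],
       [ 9.98857844e-01,  4.77799600e-02,  2.87098543e-04],
       [ 2.92520854e-04, -1.06492772e-04, -9.99999952e-01]]), array([0.49964695, 0.23412516, 0.22055285])) 1.625
```

View pics/w1.png

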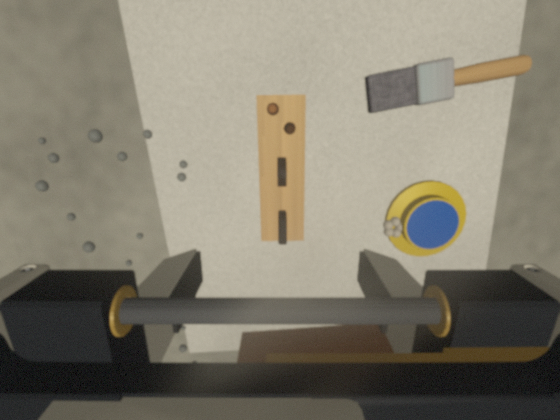

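Keys A (282,227) and B (282,171) appear edge-on in this view, so I'm moving sideways for an oblique look at their faces and a second viewpoint.

```bash
python3 -m inch '[-0.02,0.05,0.02,0,0,0,-0.035,0.1,0.04,0,0,0,-0.035,0.14,0.05,0,0,0,-0.035,0.14,0.05,0,0,0,-0.035,0.14,0.05,0,0,0,-0.035,0.14,0.05,0,0,0]'
python3 - <<'E'
from h import *
import pickle
c=shot("wrist");pickle.dump(c,open("w2.pkl","wb"));print(tool()[1])
u,v=proj(c,[.5,.232,.05]).astype(int);print(u,v)
y0,x0=max(0,v-75),max(0,u-75);print(x0,y0)
cv2.imwrite("pics/w2.png",cv2.resize(c["im"][y0:y0+150,x0:x0+150],None,fx=4,fy=4,interpolation=cv2.INTER_CUBIC))
E
```

```text
time_s: 2.38
tcp_pos: [0.6407, 0.2053, 0.1711]
eef_rot: [-0.0, 0.69, 0.723, 0.0]
force: [-0.8, -0.1, -0.2]
finger_gap: 0.0919
finger_force: 0.0
[0.64085794 0.20530756 0.17124858]
122 176
47 101
```

View pics/w2.png

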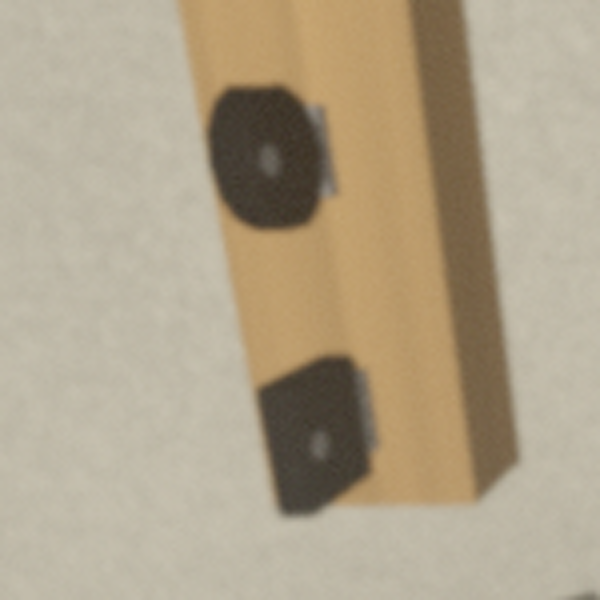

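Key A, the one nearer −y, clearly has the square head and B is the round disc. Next I'll measure A and the block's yaw from the two views.

Run:
```python
from h import *
import pickle
a=pickle.load(open("w1.pkl","rb"));b=pickle.load(open("w2.pkl","rb"))
g=cv2.cvtColor(a["im"],cv2.COLOR_BGR2HSV)
wood=((g[...,0]>8)&(g[...,0]<22)&(g[...,1]>95)&(g[...,2]>90)).astype(np.uint8);wood[:85]=0;wood[250:]=0;wood[:,:240]=0;wood[:,320:]=0
wood=cv2.morphologyEx(wood,cv2.MORPH_CLOSE,np.ones((25,25)))
ct=max(cv2.findContours(wood,0,2)[0],key=cv2.contourArea);r=cv2.minAreaRect(ct);P=cv2.boxPoints(r);print(r)
W=np.array([onz(a,p,.035) for p in P]);print(W.round(4));print("c",W.mean(0),[np.linalg.norm(W[i]-W[i-1]) for i in range(4)])
long=max([W[1]-W[0],W[2]-W[1]],key=np.linalg.norm);long*=np.sign(long[1]);L=long/np.linalg.norm(long);print("yaw",np.degrees(np.arctan2(-L[0],L[1])),"slot A",W.mean(0)-.055*L,"B",W.mean(0)+.005*L)
dark=(g[...,2]<75).astype(np.uint8);dark[:,:265]=0;dark[:,300:]=0;dark[:205]=0;dark[246:]=0
ct=max(cv2.findContours(dark,0,2)[0],key=cv2.contourArea);print("A",cv2.minAreaRect(ct),cv2.boundingRect(ct))
x,y,w,h=cv2.boundingRect(ct);lo=(x+w/2-.5,y+h-.5)
X=tri([(a,lo),(b,(120.75,229.75))]);print("top -y end",X)
for z in(.065,.07,.075):print(z,onz(a,lo,z),onz(b,(120.75,229.75),z),onz(b,(115.75,196.25),z))
```

```text
((281.0, 167.5), (143.0, 46.0), 90.0)
[[0.4715 0.3358 0.035 ]
 [0.5178 0.3381 0.035 ]
 [0.5292 0.1825 0.035 ]
 [0.4756 0.1799 0.035 ]]
c [0.49852902 0.25905685 0.035     ] [np.float64(0.15602032702879326), np.float64(0.04634608644507959), np.float64(0.15598114345067918), np.float64(0.0536453731198564)]
yaw 4.192659372435389 slot A [0.50255009 0.20420404 0.035     ] B [0.49816347 0.26404347 0.035     ]
A ((282.0, 216.5), (1.0, 0.0), -90.0) (282, 216, 1, 2)
top -y end [0.5032843  0.20396684 0.0671454 ]
0.065 [0.50153731 0.21802438 0.065     ] [0.50126468 0.18794019 0.065     ] [0.50055292 0.21823789 0.065     ]
0.07 [0.5014218  0.21974284 0.07      ] [0.50402203 0.19002606 0.07      ] [0.50332484 0.21970391 0.07      ]
0.075 [0.50130629 0.22146131 0.075     ] [0.50677938 0.19211193 0.075     ] [0.50609675 0.22116993 0.075     ]
```

Run:
```python
from h import *
import pickle
a=pickle.load(open("w1.pkl","rb"));b=pickle.load(open("w2.pkl","rb"))
def blob(c,x0,x1,y0,y1,t):
    g=cv2.cvtColor(c["im"],cv2.COLOR_BGR2GRAY);m=np.zeros_like(g);m[y0:y1,x0:x1]=(g[y0:y1,x0:x1]<t)
    return max(cv2.findContours(m,0,1)[0],key=cv2.contourArea)
A=blob(a,262,302,200,250,85);B=blob(a,262,302,150,195,85);Q=blob(b,95,150,185,240,85)
print(cv2.minAreaRect(A),cv2.minAreaRect(B),cv2.boundingRect(A),cv2.boundingRect(B),cv2.boundingRect(Q))
print(cv2.approxPolyDP(Q,2,True)[:,0].tolist())
x,y,w,h=cv2.boundingRect(A);lo=(x+w/2-.5,y+h-.5)
for q in ((120.75,229.75),):
    print(tri([(a,lo),(b,q)]),onz(a,lo,.07),onz(b,q,.07))
```

```text
((282.0, 226.5), (31.0, 6.0), 90.0) ((281.0, 171.5), (27.0, 6.0), 90.0) (279, 211, 7, 32) (278, 158, 7, 28) (112, 191, 27, 38)
[[133, 191], [126, 191], [112, 199], [119, 228], [126, 227], [138, 218]]
[0.50287267 0.19001193 0.0674694 ] [0.50282456 0.19217335 0.07      ] [0.50402203 0.19002606 0.07      ]
```

```bash
python3 -m inch '[0.002,-0.05,0.01,0,0,0,0.005,-0.1,0.03,0,0,0,0.006,-0.137,0.04,0,0,0,0.006,-0.137,0.055,0,0,0,0.006,-0.137,0.07,0,0,0,0.006,-0.137,0.085,0,0,0,0.006,-0.137,0.1,0,0,0,0.006,-0.137,0.111,0,0,0,0.006,-0.137,0.111,0,0,0,0.006,-0.137,0.111,0,0,0]' 1 && python3 -m inch '[0,0,0,0,0,0,0,0,0,0,0,0,0,0,0,0,0,0,0,0,0,0,0,0,0,0,0,0,0,0,0,0,0,0,0,0,0,0,0,0,0,0,0,0,0,0,0,0]' 0 25
```

```text
time_s: 3.68
tcp_pos: [0.5048, 0.2043, 0.0597]
eef_rot: [0.0, 0.691, 0.723, 0.0]
force: [-0.2, -0.2, 0.5]
finger_gap: 0.092
finger_force: 0.0
time_s: 4.68
tcp_pos: [0.5045, 0.2043, 0.0595]
eef_rot: [0.0, 0.691, 0.723, 0.0]
force: [0.2, -0.2, 0.6]
finger_gap: 0.0166
finger_force: 0.0
```

```bash
python3 -m inch '[0,0,0,0,0,0,0,0,0,0,0,0,0,0,0,0,0,0,0,0,0,0,0,0]' 0 45
```

```text
time_s: 5.18
tcp_pos: [0.5043, 0.2043, 0.0595]
eef_rot: [-0.0, 0.691, 0.723, -0.0]
force: [-1.5, 0.5, 1.1]
finger_gap: 0.0086
finger_force: 45.0
```

```bash
python3 -m inch '[0,0,-0.015,0,0,0,0,0,-0.03,0,0,0,0,0,-0.06,0,0,0,0,0,-0.1,0,0,0,-0.03,-0.001,-0.14,0,0,0,-0.07,-0.003,-0.18,0,0,-1,-0.12,-0.004,-0.18,0,0,-2,-0.17,-0.006,-0.18,0,0,-3,-0.22,-0.007,-0.18,0,0,-4,-0.27,-0.009,-0.18,0,0,-4.5,-0.32,-0.01,-0.18,0,0,-4.5,-0.354,-0.011,-0.18,0,0,-4.5,-0.354,-0.011,-0.18,0,0,-4.5,-0.354,-0.011,-0.18,0,0,-4.5,-0.354,-0.011,-0.18,0,0,-4.5]'
python3 - <<'E'
from h import *
import pickle
c=shot("wrist","w3.png");pickle.dump(c,open("w3.pkl","wb"));print(tool())
E
```

```text
time_s: 7.05
tcp_pos: [0.5099, -0.1484, 0.2398]
eef_rot: [-0.0, 0.661, 0.75, 0.0]
force: [-0.1, 1.0, -0.6]
finger_gap: 0.0087
finger_force: 45.0
(array([[-1.26066651e-01,  9.92021754e-01,  1.95537112e-04],
       [ 9.92021650e-01,  1.26066535e-01,  5.24430747e-04],
       [ 4.95596024e-04,  2.60090276e-04, -9.99999843e-01]]), array([ 0.50989549, -0.1484673 ,  0.23969455]))
```

View pics/w3.png

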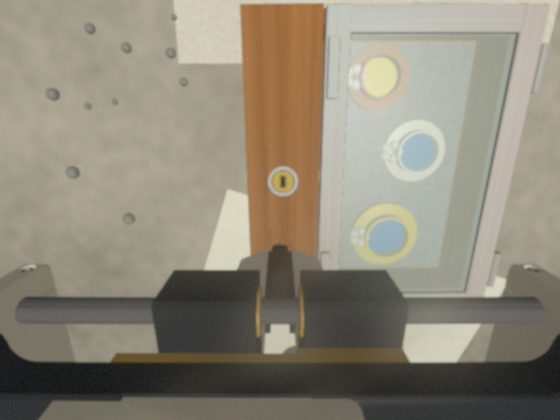

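The lock is at (283,181) and the key blade's end at about (282,250). I'll take a second, lower and offset view and triangulate the lock, the rail yaw and the key.

```bash
python3 -m inch '[-0.01,0.015,0.02,0,0,0,-0.02,0.03,0.045,0,0,0,-0.02,0.03,0.045,0,0,0,-0.02,0.03,0.045,0,0,0,-0.02,0.03,0.045,0,0,0]'
cat > lk.py <<'E'
from h import *
def lock(c,guess):
    g=cv2.cvtColor(c["im"],cv2.COLOR_BGR2HSV).astype(int);u,v=map(int,guess)
    m=np.zeros(g.shape[:2],np.uint8);s=g[v-26:v+27,u-26:u+27]
    m[v-26:v+27,u-26:u+27]=(s[...,0]>16)&(s[...,0]<34)&(s[...,1]>90)&(s[...,2]>70)
    m=cv2.morphologyEx(m,cv2.MORPH_OPEN,np.ones((3,3)))
    ct=np.vstack([k for k in cv2.findContours(m,0,1)[0] if len(k)>8]);h=cv2.convexHull(ct);e=cv2.fitEllipse(h)
    st=np.zeros_like(m);st[v-30:v+31,u-30:u+31]=(g[v-30:v+31,u-30:u+31,1]<70)&(g[v-30:v+31,u-30:u+31,2]>90)
    ks=[k for k in cv2.findContours(st,0,1)[0] if len(k)>=8];k=max(ks,key=lambda k:cv2.contourArea(cv2.convexHull(k)))
    return e,cv2.fitEllipse(cv2.convexHull(k))
E
python3 - <<'E'
from lk import *
import pickle
a=pickle.load(open("w3.pkl","rb"));b=shot("wrist");pickle.dump(b,open("w4.pkl","wb"));print(tool()[1])
g0=onz(a,(283,181),.092);gb=proj(b,g0);print(g0,gb)
ea,eb=lock(a,(283,181)),lock(b,gb);print(ea,eb)
for i in(0,1):
  print(tri([(a,ea[i][0]),(b,eb[i][0])]),onz(a,ea[i][0],.092),onz(b,eb[i][0],.092))
# rail edges
g=cv2.cvtColor(a["im"],cv2.COLOR_BGR2HSV).astype(int)
L=[];R=[]
for v in list(range(20,150,3))+list(range(205,240,3)):
    m=np.where((g[v,225:340,0]<16)&(g[v,225:340,1]>120)&(g[v,225:340,2]>50))[0]
    if len(m): L.append(onz(a,(225+m[0]-.5,v),.09));R.append(onz(a,(225+m[-1]+.5,v),.09))
for E in(L,R):
    E=np.array(E)[:,:2];d=np.polyfit(E[:,1],E[:,0],1);r=E[:,0]-np.polyval(d,E[:,1]);k=abs(r)<.002;d=np.polyfit(E[k,1],E[k,0],1);print("yaw",np.degrees(np.arctan(-d[0])),np.polyval(d,-.1245),k.mean())
gb=gb.astype(int);cv2.imwrite("pics/w4.png",cv2.resize(b["im"][120:300,180:400],None,fx=3.3,fy=3.3,interpolation=cv2.INTER_CUBIC))
E
```

```text
time_s: 7.72
tcp_pos: [0.542, -0.1656, 0.1955]
eef_rot: [0.0, 0.662, 0.75, 0.0]
force: [0.1, -0.3, -0.7]
finger_gap: 0.0084
finger_force: 45.0
[ 0.54201625 -0.16563752  0.19544515]
[ 0.50905285 -0.12447487  0.092     ] [246.5732289  166.75972732]
(((282.5128479003906, 181.02964782714844), (20.605113983154297, 21.188444137573242), 100.07527923583984), ((282.5626525878906, 180.77569580078125), (30.627046585083008, 30.978561401367188), 65.17943572998047)) (((246.26919555664062, 166.75320434570312), (25.24823570251465, 26.236433029174805), 125.33514404296875), ((246.3961181640625, 166.47792053222656), (36.531349182128906, 37.643314361572266), 138.92723083496094))
[ 0.5086565  -0.12482822  0.09047453] [ 0.50858894 -0.12456351  0.092     ] [ 0.50880907 -0.12450009  0.092     ]
[ 0.50869073 -0.1246856   0.08994231] [ 0.50860444 -0.12430952  0.092     ] [ 0.50889037 -0.12426568  0.092     ]
yaw 7.941187071984088 0.47475302733262026 1.0
yaw 6.797244879149234 0.5416715542388442 0.9642857142857143
```

View pics/w4.png

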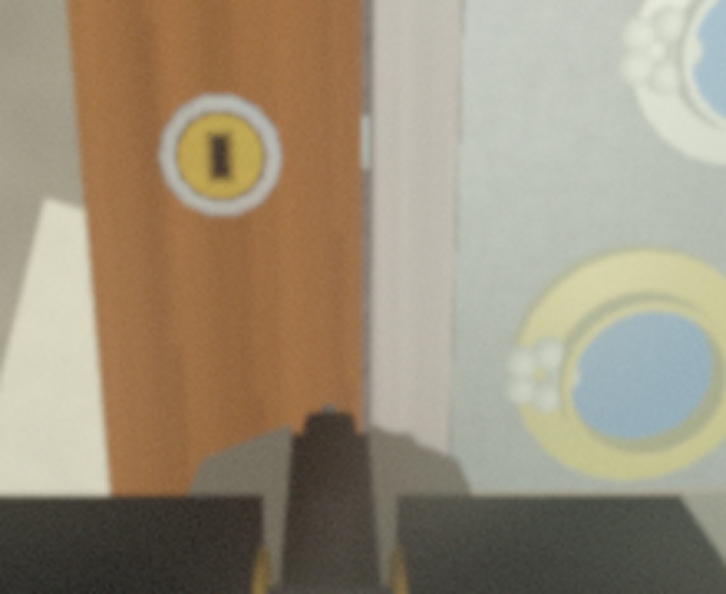

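The lock's slot is at crop (220,155) and the held key's end at (328,407). Now I'll check how the key sits relative to the TCP by comparing expected and observed pixels.

Run:
```python
from h import *
import pickle
b=pickle.load(open("w4.pkl","rb"));Rt,p=tool()
for n,o in (("headbot",(.015,0,.020)),("headbotL",(.015,-.0045,.020)),("headbotR",(.015,.0045,.020)),("headtop",(.015,0,-.01)),("blade edge",(.0045,0,.0453)),("tip",(0,0,.049)),("shoulder",(.01,0,.025))):
    for off in(0,.002): print(n,off,proj(b,p+Rt@(np.array(o)+[off,0,0])).round(1))
g=cv2.cvtColor(b["im"],cv2.COLOR_BGR2GRAY);print(g[238:258,270:290])
d=np.array([.5087,-.1245,.092+.049+.006])-p;print("to 6mm above",Rt.T@d)
```

```text
headbot 0 [281.2 243. ]
headbot 0.002 [281.2 239.8]
headbotL 0 [273.4 243. ]
headbotL 0.002 [273.4 239.8]
headbotR 0 [289.1 243. ]
headbotR 0.002 [289.1 239.8]
headtop 0 [281.4 268.5]
headtop 0.002 [281.5 264.8]
blade edge 0 [281.1 242. ]
blade edge 0.002 [281.1 239.3]
tip 0 [281.1 245.9]
tip 0.002 [281.1 243.2]
shoulder 0 [281.2 247.3]
shoulder 0.002 [281.2 244.2]
[[122 119 121 121 117 121 120 120 119 120 118 117 115 118 114 115 117 119
  121 125]
 [122 120 121 121 120 117 120 120 120 116 117 117 116 114 113 115 117 118
  121 126]
 [120 122 122 120 119 122 118 121 119 120 116 119 113 117 113 113 115 121
  123 125]
 [123 123 121 122 121 119 119 118 117 119 118 116 115 116 113 115 117 119
  123 128]
 [122 123 121 120 120 118 118 115 114 110 112 115 112 114 116 112 118 122
  122 125]
 [120 122 120 116 116 113 116 109 101 104 106 109 110 110 109 111 116 120
  125 125]
 [121 123 118 111 106 104  98  95  88  92  91  94 100  98 102 102 109 118
  122 126]
 [122 119 110  97  84  82  74  74  71  70  75  74  77  73  79  86  94 112
  121 123]
 [121 116  98  79  63  58  58  56  60  60  59  59  6
[... 319 characters left out ...]
56  55  58  57  58  57  63  61  61  68  82
  102 112]
 [ 87  80  63  57  50  56  54  55  55  55  59  58  58  59  62  68  65  75
   88  93]
 [ 64  62  56  54  55  53  54  62  59  58  60  58  61  59  60  65  67  65
   73  75]
 [ 52  55  55  50  53  57  55  56  58  57  58  58  60  63  62  66  64  67
   68  71]
 [ 54  50  55  55  56  55  53  58  54  62  60  65  63  64  62  66  63  66
   68  70]
 [ 54  54  52  53  54  55  58  58  57  57  59  59  62  63  66  60  66  69
   65  66]
 [ 55  53  50  53  53  56  55  56  55  58  59  61  60  62  66  65  65  67
   70  70]
 [ 56  56  55  56  55  56  55  57  62  58  61  60  57  62  64  63  65  67
   68  71]]
to 6mm above [ 0.04496104 -0.02800208  0.04841062]
```

```bash
python3 -m inch '[0.02,-0.01,0.015,0,0,0,0.0455,-0.0273,0.03,0,0,0,0.0455,-0.0273,0.04,0,0,0,0.0455,-0.0273,0.048,0,0,0,0.0455,-0.0273,0.048,0,0,0,0.0455,-0.0273,0.048,0,0,0,0.0455,-0.0273,0.048,0,0,0]' && python3 -m inch '[0,0,0.002,0,0,0,0,0,0.004,0,0,0,0,0,0.006,0,0,0,0,0,0.007,0,0,0,0,0,0.008,0,0,0,0,0,0.008,0,0,0]' && python3 -m inch '[0,0,0.001,0,0,0,0,0,0.002,0,0,0,0,0,0.003,0,0,0,0,0,0.003,0,0,0]'
```

```text
time_s: 8.65
tcp_pos: [0.5096, -0.1245, 0.1468]
eef_rot: [0.0, 0.662, 0.75, 0.0]
force: [0.1, -0.4, -0.4]
finger_gap: 0.0088
finger_force: 45.0
time_s: 9.4
tcp_pos: [0.5092, -0.1241, 0.1385]
eef_rot: [-0.0, 0.662, 0.75, -0.0]
force: [0.0, 0.9, -1.4]
finger_gap: 0.0088
finger_force: 45.0
time_s: 9.9
tcp_pos: [0.5092, -0.1241, 0.1355]
eef_rot: [0.0, 0.662, 0.75, 0.0]
force: [-0.5, 0.0, -0.6]
finger_gap: 0.0087
finger_force: 45.0
```

```bash
python3 -m inch '[0,0,0.001,0,0,0,0,0,0.002,0,0,0,0,0,0.003,0,0,0,0,0,0.004,0,0,0,0,0,0.005,0,0,0,0,0,0.005,0,0,0]'
```

```text
time_s: 10.65
tcp_pos: [0.5094, -0.1241, 0.1305]
eef_rot: [0.0, 0.662, 0.75, 0.0]
force: [2.6, -0.1, -1.7]
finger_gap: 0.0087
finger_force: 45.0
```

```bash
python3 -m inch '[0,0,0,0,0,8,0,0,0,0,0,16,0,0,0,0,0,22,0,0,0,0,0,26,0,0,0.0005,0,0,26,0,0,0.001,0,0,26,0,0,0.0015,0,0,26,0,0,0.002,0,0,26,0,0,0.002,0,0,26]'
```

```text
time_s: 11.78
tcp_pos: [0.5101, -0.1244, 0.1293]
eef_rot: [0.001, 0.813, 0.582, 0.001]
force: [2.2, -0.1, 7.2]
finger_gap: 0.0088
finger_force: 45.0
```

```bash
python3 -m inch '[0,0,0.0005,0,0,0,0,0,0.001,0,0,0,0,0,0.001,0,0,0]';python3 -m inch '[0,0,0.0005,0,0,0,0,0,0.001,0,0,0,0,0,0.001,0,0,0]'
```

```text
time_s: 12.15
tcp_pos: [0.5102, -0.1244, 0.1287]
eef_rot: [0.001, 0.813, 0.582, 0.001]
force: [1.7, 0.9, 12.7]
finger_gap: 0.0085
finger_force: 45.0
time_s: 12.52
tcp_pos: [0.5102, -0.1243, 0.1279]
eef_rot: [0.0, 0.813, 0.582, 0.001]
force: [-0.8, 2.1, 17.4]
finger_gap: 0.0089
finger_force: 45.0
```

```bash
python3 -m inch '[0,0,0.0005,0,0,0,0,0,0.0005,0,0,0]';python3 -m inch '[0,0,0.0005,0,0,0,0,0,0.0005,0,0,0]'
```

```text
time_s: 12.78
tcp_pos: [0.5102, -0.1242, 0.1274]
eef_rot: [0.0, 0.813, 0.582, 0.001]
force: [0.4, 0.5, 14.4]
finger_gap: 0.0088
finger_force: 45.0
time_s: 13.02
tcp_pos: [0.5103, -0.1242, 0.127]
eef_rot: [0.0, 0.813, 0.582, 0.001]
force: [-1.1, 2.1, 17.1]
finger_gap: 0.0088
finger_force: 45.0
```

```bash
python3 -m inch '[0,0,0.0003,0,0,0,0,0,0.0007,0,0,0,0,0,0.001,0,0,0,0,0,0.001,0,0,0]';python3 -m inch '[0,0,0.0003,0,0,0,0,0,0.0006,0,0,0,0,0,0.0006,0,0,0]'
```

```text
time_s: 13.52
tcp_pos: [0.5102, -0.1242, 0.1257]
eef_rot: [0.0, 0.813, 0.582, 0.001]
force: [1.8, 0.5, 13.5]
finger_gap: 0.0089
finger_force: 45.0
time_s: 13.9
tcp_pos: [0.5103, -0.1242, 0.1253]
eef_rot: [0.0, 0.813, 0.582, 0.001]
force: [0.6, 1.0, 15.7]
finger_gap: 0.0088
finger_force: 45.0
```

```bash
python3 -m inch '[0,0,0.0005,0,0,0,0,0,0.001,0,0,0,0,0,0.001,0,0,0]';python3 -m inch '[0,0,0,0,0,-8,0,0,0,0,0,-16,0,0,0,0,0,-23,0,0,0,0,0,-27,0,0,0,0,0,-27,0,0,0.0005,0,0,-27,0,0,0.001,0,0,-27,0,0,0.001,0,0,-27]'
```

```text
time_s: 14.28
tcp_pos: [0.5102, -0.1242, 0.1238]
eef_rot: [0.001, 0.813, 0.582, 0.001]
force: [1.5, 0.7, 9.1]
finger_gap: 0.0087
finger_force: 45.0
time_s: 15.28
tcp_pos: [0.5094, -0.1241, 0.1221]
eef_rot: [0.0, 0.655, 0.755, 0.0]
force: [2.4, 0.2, 6.1]
finger_gap: 0.0086
finger_force: 45.0
```

```bash
python3 -m inch '[0,0,0.0005,0,0,0,0,0,0.001,0,0,0,0,0,0.0015,0,0,0,0,0,0.0015,0,0,0]';python3 -m inch '[0,0,0.0005,0,0,0,0,0,0.001,0,0,0,0,0,0.001,0,0,0]'
```

```text
time_s: 15.78
tcp_pos: [0.5095, -0.1241, 0.1209]
eef_rot: [0.0, 0.655, 0.755, 0.0]
force: [0.1, 0.7, 10.6]
finger_gap: 0.0086
finger_force: 45.0
time_s: 16.15
tcp_pos: [0.5095, -0.1241, 0.1199]
eef_rot: [0.0, 0.655, 0.755, 0.0]
force: [0.2, 1.1, 10.9]
finger_gap: 0.009
finger_force: 45.0
```

```bash
python3 -m inch '[0,0,0.0005,0,0,0,0,0,0.001,0,0,0,0,0,0.001,0,0,0]';python3 -m inch '[0,0,0.0005,0,0,0,0,0,0.001,0,0,0,0,0,0.001,0,0,0]';python3 -m inch '[0,0,0.0005,0,0,0,0,0,0.001,0,0,0,0,0,0.001,0,0,0]'
```

```text
time_s: 16.52
tcp_pos: [0.5094, -0.1241, 0.1188]
eef_rot: [0.0, 0.655, 0.755, 0.0]
force: [0.9, 0.8, 7.7]
finger_gap: 0.0089
finger_force: 45.0
time_s: 16.9
tcp_pos: [0.5094, -0.1241, 0.1175]
eef_rot: [0.0, 0.655, 0.755, 0.0]
force: [2.2, 0.4, 4.9]
finger_gap: 0.0087
finger_force: 45.0
time_s: 17.27
tcp_pos: [0.5094, -0.1241, 0.1165]
eef_rot: [0.0, 0.655, 0.755, 0.0]
force: [1.3, -0.2, 3.7]
finger_gap: 0.0087
finger_force: 45.0
```

```bash
python3 -m inch '[0,0,0.0005,0,0,0,0,0,0.001,0,0,0,0,0,0.001,0,0,0]';python3 -m inch '[0,0,0.0005,0,0,0,0,0,0.001,0,0,0,0,0,0.001,0,0,0]'
```

```text
time_s: 17.65
tcp_pos: [0.5095, -0.1241, 0.1162]
eef_rot: [0.0, 0.655, 0.755, 0.0]
force: [-1.5, 2.3, 16.1]
finger_gap: 0.0089
finger_force: 45.0
time_s: 18.02
tcp_pos: [0.5095, -0.1241, 0.116]
eef_rot: [0.0, 0.655, 0.755, 0.001]
force: [-5.9, 3.1, 28.0]
finger_gap: 0.0087
finger_force: 45.0
```

```bash
python3 -m inch '[0,0,-0.001,0,0,0,0,0,-0.001,0,0,0,0,0,-0.001,0,0,0]' - 55; python3 -m inch '[0,0,0,0,0,9,0,0,0,0,0,18,0,0,0,0,0,27,0,0,0,0,0,36,0,0,0,0,0,45,0,0,0,0,0,45,0,0,0,0,0,45]'; python3 -c "
from h import *
print(monitor.state()['moment'],monitor.state()['q'])"
```

```text
time_s: 18.4
tcp_pos: [0.5094, -0.1241, 0.1162]
eef_rot: [0.0, 0.655, 0.755, 0.0]
force: [-1.3, 2.8, 14.5]
finger_gap: 0.0085
finger_force: 55.0
time_s: 19.27
tcp_pos: [0.5105, -0.1242, 0.1162]
eef_rot: [0.001, 0.894, 0.447, 0.001]
force: [1.3, 1.9, 12.3]
finger_gap: 0.0086
finger_force: 55.0
[ 0.23223103 -0.54385314  0.03613057] [-0.35140795  0.48971747  0.67443083  2.00451543 -0.42794875  0.78732615
 -0.07002293]
```

```bash
python3 -m inch '[0,0,0,0,0,9,0,0,0,0,0,18,0,0,0,0,0,27,0,0,0,0,0,36,0,0,0,0,0,45,0,0,0,0,0,52,0,0,0,0,0,57,0,0,0,0,0,57,0,0,0,0,0,57]'
python3 - <<'E'
from h import *
s=monitor.state();print(s['moment'],s['q'])
c=shot("wrist","w5.png")
E
```

```text
time_s: 20.4
tcp_pos: [0.511, -0.1254, 0.1164]
eef_rot: [0.001, 0.999, -0.034, 0.002]
force: [5.1, -2.5, 7.5]
finger_gap: 0.0088
finger_force: 55.0
[-0.62592084 -1.15976485  0.08406618] [-0.52149643  0.58646976  0.95835835  2.01552163 -0.63586136  0.86475646
 -0.84611905]
```

View pics/w5.png

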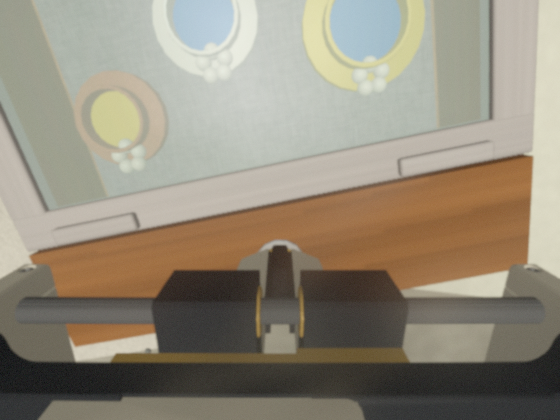

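The wrist view shows the key seated at (280,250) in front of the lock ring, turned about 101°. The torque is consistent with the spring alone. I'll press down slightly, hold, and sign off.

```bash
python3 -m inch '[0,0,0.0005,0,0,1,0,0,0.0005,0,0,1,0,0,0.0005,0,0,1,0,0,0.0005,0,0,1]'; python3 -c "
from h import *
print(monitor.state()['moment']);print(workorder.sign_off())"
```

```text
time_s: 20.95
tcp_pos: [0.5111, -0.1254, 0.1163]
eef_rot: [0.001, 0.999, -0.043, 0.002]
force: [3.5, -2.4, 13.2]
finger_gap: 0.0089
finger_force: 55.0
[-0.48411093 -0.6231562   0.25193794]
the job is handed in; nothing more can be done
None
```

The square-headed key is fully home in the lock and turned about 102° clockwise against the spring, and the gripper is still holding it at 55 N; the job is handed in, with no pass/fail result returned.

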